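# Press the cam cover's push pins home crosswise

### The arm

A 6-joint arm with a two-finger parallel gripper is mounted at the origin on the work surface. World frame = base frame: x ahead of the robot, y to its left, z up, the work surface at z = 0. Lengths are in m, angles in degrees, forces in N, time in s.
With the tool pointing down it reaches from about 0.3 to 0.75 m from the base axis. Payload 8.5 kg.
Tool frame: the origin (TCP) lies midway between the tips of the shut fingers; the grasp point (between the pads) lies 19 mm behind it; z points along the fingers, y is the line along which they close (so a half turn about z gives the same grasp; the last joint's range is limited). The gripper opens to 85 mm and grips with 20 to 120 N. Pads are 22 mm wide; open, the fingers measure 114 mm over their backs; the gripper's body (76 mm by 85 mm) begins 54 mm behind the grasp point. The pads swing forward as they close: fully open they stand 13 mm farther back than shut.
Start: joints at [-84.242, 21.807, 74.336, -0, 83.858, -12.336], TCP at [0.171, -0.523, 0.231] pointing down, gripper open.
Joint ranges: [-178.18, 178.18], [-50.72, 133.34], [12.68, 142.11], [-81.47, 261.47], [9.98, 163.14], [-165.26, 165.26]. Speed limits (degrees/s): [136.94, 136.94, 180, 180, 180, 180].

### API

Orientations are given as a 3x3 rotation matrix whose columns are the frame's x, y, z axes.
In Python, from rig import observe, optics, order, spotter gives the robot as it stands.
- The arm moves only by the tool move_arm, never from a script. Its argument "series" is text: rows parted by semicolons, each of 5 numbers parted by spaces: the shift along the tool's x, y, z in cm, then the turn about the tool's z in degrees, then the opening, from -1 (shut) to 1 (fully open). A call has 1 to 8 rows; each row is the pose to reach, as a shift and turn from the pose commanded when the call began, along the tool's axes at that moment; what a row does not reach only later rows make up. A row lasts 1/8 s, in which the tool goes at most 62.5 mm and 10.7 degrees, less where a joint would pass 70% of its speed; a pose out of reach is approached as far as the arm can. A call with a gripper value outside its range is refused whole. The fingers move at their own pace and stop on an object; "force" is the grip in N (left out, the last holds). Time passes only in rows, so rows that repeat a pose let the fingers close. It gives the time, the measured TCP pose, the force, the opening and the grip force at its end, in the units of the state.
- observe(): the state, without advancing time (a new reading comes with each control period).
- optics.get_image(name): name is "scene" or "top" or "wrist"; returns a dict with "pixels" (420x560x3 uint8, blue, green, red), "camera_matrix" (3x3 intrinsics, pixels), "rvec" (rotation vector, rad) and "tvec" (3), from world to camera coordinates, as OpenCV has them. Camera axes: x right, y down, z forward; pixel columns grow to the right and rows downward; lengths in m; the calibration is good to about 2 mm. A picture is of the moment at which its call begins. There is no depth.
- order.close_job(): hands the job in; it is judged then, once.
Trained networks look in the newest picture that a camera, given by its name, has taken for a name from the list of things; names that differ only in an ending like _2 or _b are one class to them, and where a whole thing is asked for, a point or a joint stands for the part that bears it (a point fixed in the world has none). Each returns a list of dicts, best first, with "score" (0 to 1); they miss things now and then, are a little off and sometimes report something else, mostly with a low value. They report only what shows in the picture. A call takes as long as a camera call.
- spotter.find_in(thing, camera): "point" ([x, y, z] in m, in world coordinates, good to about 4 mm: the middle of the surface that is visible of it).
- spotter.cut_out(thing, camera): "pixels" (420x560 bool, what is visible of it).
- spotter.mark_of(thing, camera): "point" ([x, y, z] in m, in world coordinates, good to about 4 mm: a listed point, or the origin of a listed thing).
The state is a dict: "time_s": time; "q": joint angles; "qvel": joint speeds; "joint_efforts": joint torques, N m; "position": TCP position; "tool_rot": TCP orientation; "ft_force": force on the tool from outside, world axes, zero at the start; "wrist_torque": the same for the moment, N m; "grip_width": finger opening in m; "gripper_force": force on a finger pad.
Only numpy, scipy, OpenCV 4.12 (cv2) and the standard library are available. Lean on these libraries where they do the work, as an engineer would, in place of code of your own. Each camera call takes 0.05 s, during which the arm holds its last target. There are 200 camera calls.

### The job

The engine's cam cover is held by four push pins that still stand proud at its corners: press each one fully home with a light push of the fingertips, crosswise so that the cover seats evenly. Start with the pin right beside the oil filler cap, then the one diagonally across from it, then the other pin at the filler-cap end, and last the remaining pin. Push gently, do not pull any pin up, and leave the socket standing on the cover and the bottle and tools around the engine where they are.

Things in the scene. Friction and masses are not known exactly. Their poses are not given: they have to be found in the camera images.
- engine: Engine cylinder head with its aluminium cam cover, fixed, lying on two wood blocks on the bench; 276 x 150 mm, flat cover top 115 mm above the bench. Origin: centre of its underside on the bench; z up, x along its length. It may lie turned to any yaw. Four push pins stand in the cover's corners at (x, y) = (+-100, +-42) mm.
- filler_cap (a point): Top centre of the oil filler cap, a fixed round black cap 46 mm across with a finger bar on top, on the cover at engine (x, y) = (48, 33) mm, its top 135 mm above the bench.
- pin1_top (a point): Top centre of the push pin to be pressed first: in the corner right beside the oil filler cap; at engine (x, y) = (+100, +42) mm. All alike: 10 mm stem, 26 x 3 mm round flange, and on it a rubber cap 22 mm across, 16 mm high. Untouched, it is 149 mm above the bench at joint 0, 137 mm when home; the cap squashes, so push 3 to 6 mm lower.
- pin1 (a joint): Travel of pin1 straight down in m, without its cap's squash: starts at 0 to 0.003 (proud), 0.012 = fully home, flange on its boss (hard stop). It slides under a push of 4 to 5 N and stays where left; pulled up it would come out (negative). Its rubber cap gives 2 N per mm, at most 9 mm, and springs back; a push of 8 N sends the pin home.
- pin2_top (a point): Top centre of the push pin to be pressed second: diagonally across from pin1; at engine (x, y) = (-100, -42) mm. All alike: 10 mm stem, 26 x 3 mm round flange, and on it a rubber cap 22 mm across, 16 mm high. Untouched, it is 149 mm above the bench at joint 0, 137 mm when home; the cap squashes, so push 3 to 6 mm lower.
- pin2 (a joint): Travel of pin2 straight down in m, without its cap's squash: starts at 0 to 0.003 (proud), 0.012 = fully home, flange on its boss (hard stop). It slides under a push of 4 to 5 N and stays where left; pulled up it would come out (negative). Its rubber cap gives 2 N per mm, at most 9 mm, and springs back; a push of 8 N sends the pin home.
- pin3_top (a point): Top centre of the push pin to be pressed third: the other corner at the filler-cap end; at engine (x, y) = (+100, -42) mm. All alike: 10 mm stem, 26 x 3 mm round flange, and on it a rubber cap 22 mm across, 16 mm high. Untouched, it is 149 mm above the bench at joint 0, 137 mm when home; the cap squashes, so push 3 to 6 mm lower.
- pin3 (a joint): Travel of pin3 straight down in m, without its cap's squash: starts at 0 to 0.003 (proud), 0.012 = fully home, flange on its boss (hard stop). It slides under a push of 4 to 5 N and stays where left; pulled up it would come out (negative). Its rubber cap gives 2 N per mm, at most 9 mm, and springs back; a push of 8 N sends the pin home.
- pin4_top (a point): Top centre of the push pin to be pressed fourth: diagonally across from pin3, the last corner; at engine (x, y) = (-100, +42) mm. All alike: 10 mm stem, 26 x 3 mm round flange, and on it a rubber cap 22 mm across, 16 mm high. Untouched, it is 149 mm above the bench at joint 0, 137 mm when home; the cap squashes, so push 3 to 6 mm lower.
- pin4 (a joint): Travel of pin4 straight down in m, without its cap's squash: starts at 0 to 0.003 (proud), 0.012 = fully home, flange on its boss (hard stop). It slides under a push of 4 to 5 N and stays where left; pulled up it would come out (negative). Its rubber cap gives 2 N per mm, at most 9 mm, and springs back; a push of 8 N sends the pin home.
- socket: Bystander: loose steel socket, 24 mm across, 30 mm tall, standing upright on the cover between the pins; origin at the centre of its underside.
- oil: Bystander: grey oil bottle, 64 mm across, 170 mm tall, standing on the bench beside the engine; origin at the centre of its underside.
- wrench: Bystander: steel wrench lying on the bench beside the engine, along its own x; origin on its underside.
- driver: Bystander: screwdriver lying on the bench beside the engine, along its own x; origin on its underside.

How it is judged:
By the outcome, as a careful person would: the job done as asked, in the order asked, and still so for the second after the job is handed in, with the robot touching nothing.
It also fails if it takes over 48 s, if anything falls off the work surface, if the arm or the gripper's body presses on something with over 40 N, if the wrist force passes 120 N, or if a joint passes its speed limit or range.

## Working session

There is one attempt and no reset: what is moved stays moved. The work goes in short steps, Python scripts to look and compute and a tool call to move; the robot and the scene stay as the last step left them, time stands still between calls to the robot, and variables do not carry over. Pictures are saved under pics/ and viewed, at most 10 in all, crops included, and the job is handed in when it is done.

Besides the shell and the picture viewer there is one more tool, called after "Emit:" in YAML: its name, and indented under it one key for each argument. move_arm: Moves the arm, as the interface text tells. Its arguments: {"type":"object","properties":{"series":{"type":"string"},"force":{"type":"number"}},"required":["series"]}

```bash
mkdir -p pics
python3 - <<'E'
from rig import observe, optics, spotter
import cv2,numpy as np
s=observe();print(s['time_s'],s['position'],np.round(s['tool_rot'],3).tolist(),s['grip_width'],s['ft_force'])
for c in ['scene','top']:
    im=optics.get_image(c);cv2.imwrite(f'pics/{c}1.png',im['pixels'])
    for t in ['engine','filler_cap','pin1_top','pin2_top','pin3_top','pin4_top','socket','oil']:
        print(c,t,[(np.round(d['point'],3).tolist(),round(d['score'],2)) for d in spotter.mark_of(t,c)[:4]])
print(observe()['time_s'])
E
```

```text
0.0 [ 0.17077591 -0.52250827  0.23071665] [[0.951, 0.311, -0.0], [0.311, -0.951, 0.001], [0.0, -0.001, -1.0]] 0.08508584139670913 [-0.43029676  0.53140639  0.07163279]
scene engine [([0.554, 0.062, -0.003], 0.67)]
scene filler_cap [([0.596, 0.02, 0.136], 0.84)]
scene pin1_top [([0.613, -0.035, 0.149], 0.57)]
scene pin2_top [([0.503, 0.154, 0.144], 0.69)]
scene pin3_top [([0.523, -0.039, 0.149], 0.47)]
scene pin4_top [([0.583, 0.166, 0.149], 0.78)]
scene socket [([0.531, 0.097, 0.114], 0.83)]
scene oil [([0.696, 0.015, -0.002], 0.87)]
top engine [([0.553, 0.058, -0.002], 0.72)]
top filler_cap [([0.557, 0.266, -0.004], 0.71)]
top pin1_top [([0.607, -0.035, 0.15], 0.5)]
top pin2_top [([0.502, 0.16, 0.149], 0.44)]
top pin3_top [([0.524, -0.044, 0.146], 0.46)]
top pin4_top [([0.59, 0.164, 0.146], 0.45), ([0.502, 0.159, 0.146], 0.38)]
top socket [([0.538, 0.094, 0.115], 0.7)]
top oil [([0.696, 0.017, 0.004], 0.64)]
0.9
```

View pics/scene1.png

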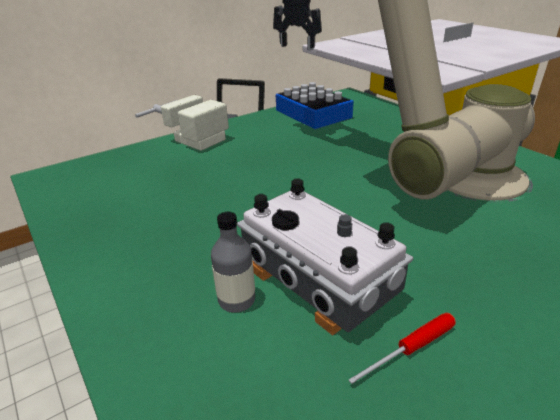

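View pics/top1.png

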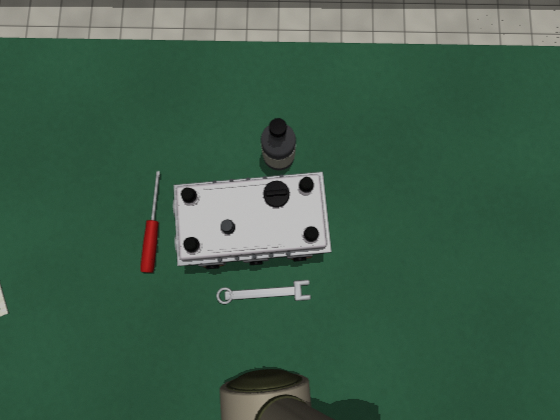

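The scene view shows the bottle at (235,265), the filler cap at (285,220) and pin1 beside it at (261,204). In the top view the pins are at pin1 (306,185), pin2 (191,245), pin3 (311,234) and pin4 (189,195), with the cap at (276,194) and the socket at (228,227). Next I triangulate the dark rubber caps from both views and fit the engine pose.

```bash
cat > h.py <<'E'
import numpy as np,cv2
from scipy.optimize import least_squares
L=np.array([[100,42],[-100,-42],[100,-42],[-100,42]])/1000
def P(im):
    return im['camera_matrix']@np.c_[cv2.Rodrigues(np.array(im['rvec'],float))[0],np.array(im['tvec'],float).ravel()]
def proj(M,p):
    a=M@np.r_[p,1];return a[:2]/a[2]
def dark(px,uv,r=11):
    g=px.max(2);u,v=np.round(uv).astype(int);u0,v0=u-r,v-r
    m=(g[v0:v+r+1,u0:u+r+1]<45).astype(np.uint8)
    n,l,s,c=cv2.connectedComponentsWithStats(m)
    if n<2:return None
    k=1+np.argmax(s[1:,4]);return c[k]+[u0,v0],s[k]
E
python3 - <<'E'
from h import *
from rig import optics,spotter,observe
G=np.array([[.610,-.035],[.5025,.157],[.5235,-.042],[.5865,.165]])
ims={c:optics.get_image(c) for c in['scene','top']};M={c:P(i) for c,i in ims.items()}
T=[]
for i,g in enumerate(G):
    uv=[]
    for c in M:
        r=dark(ims[c]['pixels'],proj(M[c],np.r_[g,.139]));print(i+1,c,proj(M[c],np.r_[g,.139]).round(1),r[0].round(1),r[1]);uv.append(r[0])
    X=cv2.triangulatePoints(M['scene'],M['top'],uv[0].reshape(2,1),uv[1].reshape(2,1))[:,0];X=X[:3]/X[3];T.append(X);print(X.round(4))
T=np.array(T)
def fit(A):
    f=lambda p:(p[:2]+L@np.array([[np.cos(p[2]),np.sin(p[2])],[-np.sin(p[2]),np.cos(p[2])]])-A).ravel()
    r=least_squares(f,[.555,.06,-1.45]);print(r.x[:2].round(4),np.degrees(r.x[2]).round(2),'res mm',(r.fun*1e3).round(1));print((f(r.x).reshape(-1,2)+A).round(4).tolist())
fit(T[:,:2]);fit(G)
s=observe();print(s['time_s'])
E
```

```text
1 scene [258.8 201.5] [260.4 202.4] [  6   5  14  17 171]
1 top [305.5 181.8] [305.8 184.4] [  4   6  14  15 165]
[ 0.6065 -0.0358  0.1353]
2 scene [386.5 231.4] [385.9 232.4] [  2   4  16  19 224]
2 top [188.2 243.3] [191.  244.2] [  7   5  15  15 179]
[0.501  0.1538 0.1346]
3 scene [297.4 184.5] [296.9 186.4] [  5   6  13  15 144]
3 top [309.2 232.9] [310.7 233.8] [  6   5  14  15 166]
[ 0.5227 -0.0447  0.1338]
4 scene [348.5 255. ] [348.6 257.2] [  4   4  16  19 239]
4 top [186.2 193.2] [188.3 194.9] [  6   6  15  15 174]
[0.5846 0.163  0.1329]
[0.5537 0.0591] -83.74 res mm [-0.1  0.   0.1  0.1  0.1 -0.2 -0.   0.1]
[[0.6063, -0.0358], [0.501, 0.1539], [0.5228, -0.0449], [0.5845, 0.1631]]
[0.5556 0.0612] -83.84 res mm [-1.9  1.3  0.6 -0.8  1.1 -0.7  0.2  0.2]
[[0.6081, -0.0337], [0.5031, 0.1562], [0.5246, -0.0427], [0.5867, 0.1652]]
1.0
```

Both fits agree: residuals are 0.1 mm, yaw is -83.7°, and cap heights are plausible. I'm moving over pin1 with the fingers shut.

Emit:
move_arm:
  series: "3 -1.7 0 0 -1; 8 -4.6 0 0 -1; 13.2 -7.6 0 0 -1; 18.4 -10.7 0 0 -1; 23.6 -13.7 0 0 -1; 28.8 -16.7 0 0 -1; 34 -19.7 0 0 -1; 38 -22 0 0 -1"
  force: 20

```text
time_s: 2.0
position: [0.4649, -0.1937, 0.2315]
tool_rot: [[0.95, 0.312, 0.0], [0.312, -0.95, -0.0], [0.0, 0.0, -1.0]]
ft_force: [0.1, -0.0, -1.5]
grip_width: -0.0003
gripper_force: 0.0
```

Emit:
move_arm:
  series: "4 -2.3 0.5 0 -1; 8 -4.6 1.5 0 -1; 12 -7 2.5 0 -1; 15 -8.7 3.5 0 -1; 17.5 -10.1 4 0 -1; 18.5 -10.7 4 0 -1; 18.5 -10.7 4 0 -1; 18.5 -10.7 4 0 -1"

```text
time_s: 3.0
position: [0.6059, -0.0373, 0.1917]
tool_rot: [[0.951, 0.31, 0.0], [0.31, -0.951, -0.0], [0.0, 0.0, -1.0]]
ft_force: [0.7, 0.6, -0.5]
grip_width: -0.0
gripper_force: 0.0
```

```bash
cat > g.py <<'E'
from h import *
from rig import observe,optics
PIN=np.array([[.6063,-.0358],[.501,.1539],[.5228,-.0449],[.5845,.1631]])
def go(k,z):
    s=observe();R=np.array(s['tool_rot']);d=np.r_[PIN[k-1],z]-s['position']
    print(s['time_s'],np.round(s['position'],4),'shift cm',(R.T@d*100).round(2),'ft',np.round(s['ft_force'],2),'w',round(s['grip_width'],4))
E
python3 - <<'E'
from g import *
go(1,.155)
for c in['wrist','scene']:
    im=optics.get_image(c);cv2.imwrite(f'pics/{c}2.png',im['pixels'])
    M=P(im);print(c,[proj(M,np.r_[p,.148]).round(0).tolist() for p in PIN],proj(M,observe()['position']).round(0))
E
```

```text
3.0 [ 0.6059 -0.0373  0.1917] shift cm [ 0.08 -0.13  3.67] ft [ 0.71  0.57 -0.51] w -0.0
wrist [[276.0, 238.0], [-33.0, 294.0], [252.0, 343.0], [-47.0, 176.0]] [278. 273.]
scene [[260.0, 196.0], [386.0, 225.0], [297.0, 179.0], [349.0, 249.0]] [258. 173.]
```

View pics/wrist2.png

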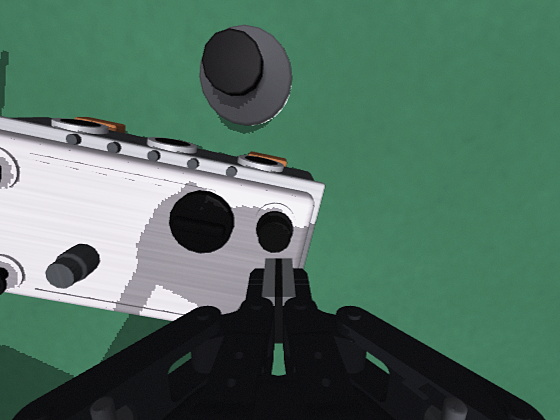

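The wrist view shows pin1's cap at about (275,232), against a predicted (276,238), and the shut fingertips at (278,270). They line up to within about 2 mm, so I nudge slightly and start pressing.

Emit:
move_arm:
  series: "0.2 -0.2 1 0 -1; 0.2 -0.2 2.2 0 -1; 0.2 -0.2 3.2 0 -1; 0.2 -0.2 3.9 0 -1; 0.2 -0.2 4.3 0 -1; 0.2 -0.2 4.6 0 -1; 0.2 -0.2 4.8 0 -1; 0.2 -0.2 4.8 0 -1"

```text
time_s: 4.1
position: [0.6075, -0.034, 0.1436]
tool_rot: [[0.951, 0.311, 0.0], [0.311, -0.951, -0.0], [0.0, 0.0, -1.0]]
ft_force: [-1.8, -0.6, 2.6]
grip_width: 0.0001
gripper_force: 1.7
```

Emit:
move_arm:
  series: "0 0 0.2 0 -1; 0 0 0.4 0 -1; 0 0 0.6 0 -1; 0 0 0.8 0 -1; 0 0 0.9 0 -1; 0 0 0.9 0 -1; 0 0 0.9 0 -1"

```text
time_s: 4.97
position: [0.6077, -0.034, 0.1345]
tool_rot: [[0.951, 0.31, 0.0], [0.31, -0.951, -0.0], [0.0, 0.0, -1.0]]
ft_force: [-2.5, -0.4, 5.7]
grip_width: -0.0002
gripper_force: 2.5
```

Emit:
move_arm:
  series: "0 0 0.1 0 -1; 0 0 0.2 0 -1; 0 0 0.25 0 -1; 0 0 0.25 0 -1"

```text
time_s: 5.48
position: [0.6077, -0.034, 0.1325]
tool_rot: [[0.951, 0.311, 0.001], [0.311, -0.951, -0.0], [0.001, 0.0, -1.0]]
ft_force: [-3.6, 1.2, 8.4]
grip_width: -0.0
gripper_force: 4.4
```

Run:
```python
from g import *
F=[];
for _ in range(4):
    optics.get_image('scene');s=observe();F.append(s['ft_force']);
print(np.round(F,2),s['position'],s['time_s'])
```

```text
[[-4.26  0.87  9.  ]
 [-4.45  1.3   8.45]
 [-3.22  0.93  8.13]
 [-3.29  1.06  8.66]] [ 0.60770372 -0.03399055  0.13254035] 5.675
```

Emit:
move_arm:
  series: "0 0 0.1 0 -1; 0 0 0.15 0 -1; 0 0 0.15 0 -1"

```text
time_s: 6.05
position: [0.6077, -0.034, 0.1313]
tool_rot: [[0.951, 0.311, 0.001], [0.311, -0.951, -0.0], [0.001, 0.001, -1.0]]
ft_force: [-4.6, 0.6, 11.1]
grip_width: 0.0002
gripper_force: 5.6
```

Emit:
move_arm:
  series: "0 0 -0.5 0 -1; 0 0 -1.2 0 -1; 0 0 -2.5 0 -1; 0 0 -4 0 -1; 0 0 -4.5 0 -1; 0 0 -4.5 0 -1"

```text
time_s: 6.8
position: [0.6077, -0.034, 0.1757]
tool_rot: [[0.951, 0.311, 0.001], [0.311, -0.951, -0.0], [0.001, 0.0, -1.0]]
ft_force: [0.7, -0.3, -0.3]
grip_width: 0.0
gripper_force: 0.0
```

Run:
```python
from g import *
im=optics.get_image('scene');a=im['pixels'][150:290,220:430];cv2.imwrite('pics/s3.png',cv2.resize(a,None,fx=3.5,fy=3.5,interpolation=cv2.INTER_CUBIC))
M=P(im)
for p in PIN:
    r=dark(im['pixels'],proj(M,np.r_[p,.136]));print(r[0].round(1),r[1])
go(2,.17)
```

```text
[261.  207.1] [  5   9  13  14 152]
[386.2 232.2] [  4   3  16  19 230]
[296.8 186.2] [  5   5  13  16 148]
[348.7 257.2] [  3   4  16  19 238]
6.85 [ 0.6075 -0.0339  0.1752] shift cm [ -4.29 -21.16   0.52] ft [ 0.27  0.67 -0.3 ] w 0.0
```

View pics/s3.png

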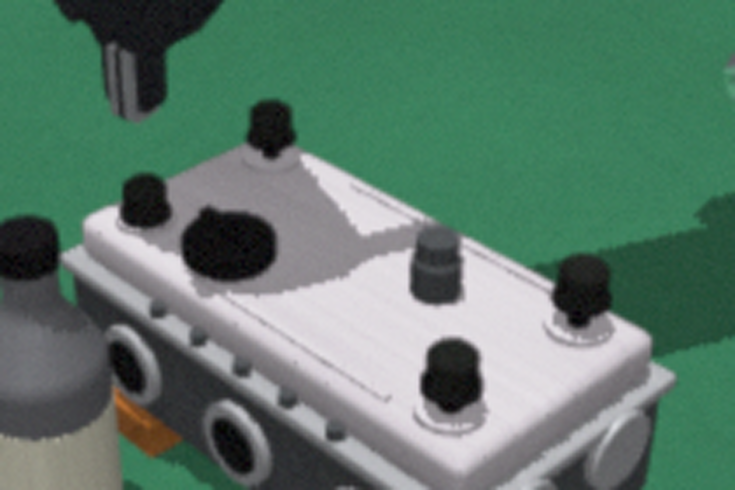

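The crop shows pin1 (at about 147,205) now flush, with no stem visible, while the other three pins still stand on stems. The socket is still upright at (437,265). On to pin2.

Emit:
move_arm:
  series: "-0.4 -2.1 0 0 -1; -1.2 -6.1 0 0 -1; -2 -10.2 0 0 -1; -2.8 -14.3 0 0 -1; -3.6 -18.4 0 0 -1; -4.1 -20.7 0 0 -1; -4.2 -21.2 0 0 -1; -4.2 -21.2 0 0 -1"

```text
time_s: 7.85
position: [0.5017, 0.1545, 0.1753]
tool_rot: [[0.95, 0.311, -0.0], [0.311, -0.95, -0.0], [-0.0, 0.0, -1.0]]
ft_force: [-0.4, -0.3, -0.9]
grip_width: -0.0
gripper_force: 0.0
```

Run:
```python
from g import *
go(2,.1315)
```

```text
7.85 [0.5017 0.1545 0.1753] shift cm [-0.09  0.04  4.38] ft [-0.43 -0.34 -0.94] w -0.0
```

Emit:
move_arm:
  series: "0 0 1.2 0 -1; 0 0 2 0 -1; 0 0 2.5 0 -1; 0 0 2.8 0 -1; 0 0 3.1 0 -1; 0 0 3.4 0 -1; 0 0 3.7 0 -1; 0 0 3.9 0 -1"

```text
time_s: 8.85
position: [0.502, 0.1544, 0.1363]
tool_rot: [[0.951, 0.311, 0.0], [0.311, -0.951, -0.0], [0.0, 0.0, -1.0]]
ft_force: [-2.1, -2.1, 5.0]
grip_width: -0.0001
gripper_force: 2.0
```

Emit:
move_arm:
  series: "0 0 0.2 0 -1; 0 0 0.3 0 -1; 0 0 0.3 0 -1; 0 0 0.3 0 -1"

```text
time_s: 9.35
position: [0.502, 0.1545, 0.1336]
tool_rot: [[0.951, 0.311, 0.001], [0.311, -0.951, -0.0], [0.001, 0.0, -1.0]]
ft_force: [-2.5, -3.0, 6.7]
grip_width: 0.0003
gripper_force: 3.3
```

Emit:
move_arm:
  series: "0 0 0.1 0 -1; 0 0 0.2 0 -1; 0 0 0.2 0 -1; 0 0 0.2 0 -1"

```text
time_s: 9.85
position: [0.502, 0.1545, 0.132]
tool_rot: [[0.951, 0.311, 0.001], [0.311, -0.951, -0.0], [0.001, 0.0, -1.0]]
ft_force: [-2.7, -3.0, 10.6]
grip_width: 0.0001
gripper_force: 4.9
```

Emit:
move_arm:
  series: "0 0 -0.5 0 -1; 0 0 -1.2 0 -1; 0 0 -2.5 0 -1; 0 0 -4 0 -1; 0 0 -4.3 0 -1; 0 0 -4.3 0 -1"

```text
time_s: 10.6
position: [0.5018, 0.1546, 0.1743]
tool_rot: [[0.951, 0.311, 0.0], [0.311, -0.951, 0.0], [0.0, -0.0, -1.0]]
ft_force: [-0.7, 0.1, -0.5]
grip_width: 0.0002
gripper_force: 0.0
```

Emit:
move_arm:
  series: "-0.4 2 0 0 -1; -1.2 5.8 0 0 -1; -2 9.7 0 0 -1; -2.8 13.5 0 0 -1; -3.6 17.3 0 0 -1; -4 19.2 0 0 -1; -4.1 19.5 0 0 -1; -4.1 19.5 0 0 -1"

```text
time_s: 11.6
position: [0.5232, -0.0427, 0.1742]
tool_rot: [[0.95, 0.311, -0.0], [0.311, -0.95, 0.0], [-0.0, -0.001, -1.0]]
ft_force: [0.2, -0.2, 0.3]
grip_width: 0.0
gripper_force: 0.0
```

Run:
```python
from g import *
im=optics.get_image('scene')
M=P(im)
for p in PIN:
    r=dark(im['pixels'],proj(M,np.r_[p,.136]));print(r[0].round(1),r[1])
go(3,.1315)
```

```text
[260.9 207.4] [  5  10  13  13 140]
[385.3 236.9] [  3   9  15  14 182]
[296.9 186.2] [  5   5  13  16 149]
[348.7 257.2] [  3   4  16  19 238]
11.65 [ 0.5233 -0.0425  0.1743] shift cm [-0.12  0.22  4.28] ft [ 0.56 -0.46  0.15] w 0.0005
```

Emit:
move_arm:
  series: "0 0.1 1.1 0 -1; 0 0.1 1.9 0 -1; 0 0.1 2.4 0 -1; 0 0.1 2.7 0 -1; 0 0.1 3 0 -1; 0 0.1 3.3 0 -1; 0 0.1 3.6 0 -1; 0 0.1 3.8 0 -1"

```text
time_s: 12.65
position: [0.5238, -0.0445, 0.1363]
tool_rot: [[0.951, 0.311, 0.0], [0.311, -0.951, -0.0], [0.0, 0.0, -1.0]]
ft_force: [-1.5, 1.3, 3.2]
grip_width: 0.0003
gripper_force: 2.0
```

Emit:
move_arm:
  series: "0 0 0.2 0 -1; 0 0 0.3 0 -1; 0 0 0.3 0 -1; 0 0 0.3 0 -1"

```text
time_s: 13.15
position: [0.5238, -0.0445, 0.1336]
tool_rot: [[0.951, 0.311, 0.0], [0.311, -0.951, -0.0], [0.0, 0.0, -1.0]]
ft_force: [-2.8, 1.3, 6.1]
grip_width: -0.0001
gripper_force: 3.3
```

Emit:
move_arm:
  series: "0 0 0.1 0 -1; 0 0 0.2 0 -1; 0 0 0.2 0 -1; 0 0 0.2 0 -1"

```text
time_s: 13.65
position: [0.5238, -0.0445, 0.132]
tool_rot: [[0.951, 0.311, 0.001], [0.311, -0.951, -0.0], [0.001, 0.0, -1.0]]
ft_force: [-3.3, 1.6, 9.7]
grip_width: 0.0
gripper_force: 4.9
```

Emit:
move_arm:
  series: "0 0 -0.5 0 -1; 0 0 -1.2 0 -1; 0 0 -2.5 0 -1; 0 0 -4 0 -1; 0 0 -4.3 0 -1; 0 0 -4.3 0 -1"

```text
time_s: 14.4
position: [0.5237, -0.0446, 0.1743]
tool_rot: [[0.951, 0.311, 0.0], [0.311, -0.951, -0.0], [0.0, 0.0, -1.0]]
ft_force: [-0.3, -0.1, 0.0]
grip_width: 0.0001
gripper_force: 0.0
```

Emit:
move_arm:
  series: "1.2 -1.8 0 0 -1; 3.6 -5.3 0 0 -1; 6 -8.8 0 0 -1; 8.5 -12.3 0 0 -1; 10.9 -15.8 0 0 -1; 12 -17.4 0 0 -1; 12.4 -17.9 0 0 -1; 12.4 -17.9 0 0 -1"

```text
time_s: 15.4
position: [0.586, 0.1634, 0.1741]
tool_rot: [[0.951, 0.31, -0.0], [0.31, -0.951, -0.0], [-0.001, 0.0, -1.0]]
ft_force: [-0.9, -0.1, 0.2]
grip_width: -0.0004
gripper_force: 0.0
```

Run:
```python
from g import *
im=optics.get_image('scene')
M=P(im)
for p in PIN:
    r=dark(im['pixels'],proj(M,np.r_[p,.136]));print(r[0].round(1),r[1])
go(4,.1315)
```

```text
[260.9 207.4] [  5  10  13  13 134]
[384.9 237.2] [  2   9  16  14 178]
[297.1 190.4] [  6  10  12  13 121]
[348.6 256.8] [  3   3  16  20 248]
15.45 [0.5859 0.1631 0.1742] shift cm [-0.13 -0.04  4.27] ft [ 0.16 -0.22 -0.22] w -0.0001
```

Emit:
move_arm:
  series: "0 0 1.1 0 -1; 0 0 1.9 0 -1; 0 0 2.4 0 -1; 0 0 2.7 0 -1; 0 0 3 0 -1; 0 0 3.3 0 -1; 0 0 3.6 0 -1; 0 0 3.8 0 -1"

```text
time_s: 16.45
position: [0.586, 0.1641, 0.1363]
tool_rot: [[0.951, 0.311, 0.0], [0.311, -0.951, -0.0], [0.0, 0.0, -1.0]]
ft_force: [-0.5, -2.2, 3.8]
grip_width: 0.0003
gripper_force: 2.0
```

Emit:
move_arm:
  series: "0 0 0.2 0 -1; 0 0 0.3 0 -1; 0 0 0.3 0 -1; 0 0 0.3 0 -1"

```text
time_s: 16.95
position: [0.586, 0.1641, 0.1337]
tool_rot: [[0.951, 0.311, 0.0], [0.311, -0.951, -0.0], [0.0, 0.0, -1.0]]
ft_force: [-2.2, -1.8, 6.6]
grip_width: 0.0002
gripper_force: 3.3
```

Emit:
move_arm:
  series: "0 0 0.1 0 -1; 0 0 0.2 0 -1; 0 0 0.2 0 -1; 0 0 0.2 0 -1"

```text
time_s: 17.45
position: [0.5861, 0.1641, 0.1321]
tool_rot: [[0.951, 0.311, 0.001], [0.311, -0.951, -0.0], [0.001, 0.0, -1.0]]
ft_force: [-3.4, -2.0, 9.2]
grip_width: 0.0
gripper_force: 4.8
```

Emit:
move_arm:
  series: "0 0 -0.5 0 -1; 0 0 -1.2 0 -1; 0 0 -2.5 0 -1; 0 0 -4.5 0 -1; 0 0 -7 0 -1; 0 0 -8 0 -1; 0 0 -8 0 -1; 0 0 -8 0 -1"

```text
time_s: 18.45
position: [0.5857, 0.1641, 0.2103]
tool_rot: [[0.951, 0.311, -0.002], [0.311, -0.951, -0.0], [-0.002, -0.0, -1.0]]
ft_force: [-0.1, 0.2, 0.3]
grip_width: -0.0003
gripper_force: 0.0
```

Run:
```python
from g import *
im=optics.get_image('scene');a=im['pixels'][150:310,200:430];cv2.imwrite('pics/s4.png',cv2.resize(a,None,fx=3.4,fy=3.4,interpolation=cv2.INTER_CUBIC))
M=P(im)
for p in PIN:
    r=dark(im['pixels'],proj(M,np.r_[p,.136]));print(r[0].round(1),r[1])
go(4,.1315)
```

```text
[260.9 207.5] [  5  10  13  13 134]
[385. 237.] [  2   9  16  14 183]
[297.  190.4] [  6  10  12  13 120]
[348.5 260.3] [  3   9  16  14 186]
18.5 [0.5857 0.1641 0.2103] shift cm [-0.13  0.06  7.88] ft [0.71 0.03 0.17] w -0.0001
```

View pics/s4.png

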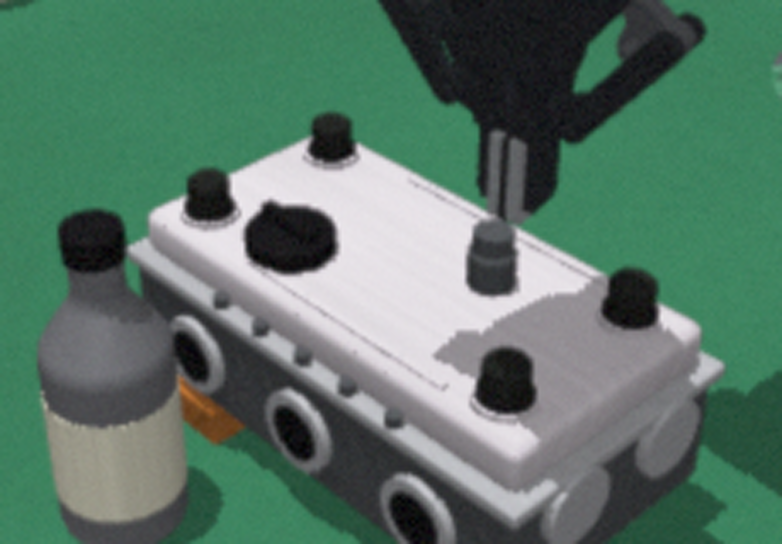

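All four caps — (208,195), (332,138), (505,378) and (630,297) — sit flush with no stem showing. The socket and bottle haven't moved, and the arm is clear.

```bash
python3 -c "
from rig import order
print(order.close_job())"
```

```text
the job is handed in; nothing more can be done
None
```

All four pins are pressed home in the order asked, each with a push of about 9–11 N; the socket and bottle stand where they were, the arm stayed well clear of the wrench and screwdriver, and the job was handed in at about 18.5 s.

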